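# Refit the drip block on the lap grinder's bent bar

## Robot

A 6-joint arm with a two-finger parallel gripper is mounted at the origin on the work surface. World frame = base frame: x ahead of the robot, y to its left, z up, the work surface at z = 0. Lengths are in m, angles in rad, forces in N, time in s.
With the tool pointing down it reaches from about 0.35 to 0.775 m from the base axis. Payload 5.5 kg.
Tool frame: the origin (TCP) lies at the very end of the fingers, on their centre line; the grasp point (between the pads) lies 19 mm behind it; z points along the fingers, y is the line along which they close (so a half turn about z gives the same grasp; the last joint's range is limited). The gripper opens to 85 mm and grips with 20 to 120 N. Pads are 22 mm wide; open, the fingers measure 114 mm over their backs; the gripper's body (76 mm by 85 mm) begins 54 mm behind the grasp point. The pads swing forward as they close: fully open they stand 13 mm farther back than shut.
Start: joints at [-1.257, 0.313, 0.046, 1.304, 0, 1.431], TCP at [0.252, -0.517, 0.231] pointing down, gripper open.
Joint ranges: [-2.76, 2.76], [-0.86, 1.69], [-1.03, 1.26], [-2.2, 2.34], [-1.47, 1.5], [-3.14, 3.14]. Speed limits (rad/s): [2.57, 2.57, 3.14, 3.14, 3.14, 3.14].

## Interface

Orientations are given as a unit quaternion [w, x, y, z].
In Python, from workcell import env gives the robot as it stands. The module is installed in compiled form; this text tells all that it offers.
- The arm moves only by the tool jog_arm, never from a script. Its arguments are lists of equal length, an entry for each row: "gripper": the opening, from 0 (shut) to 1 (fully open); "offset": the shift along the world's x, y, z in cm, a list of three; "twist": the turn about the world's z in degrees. In form: {"gripper": [gripper, ...], "offset": [[dx, dy, dz], ...], "twist": [twist, ...]}. A call has exactly 8 rows; each row is the pose to reach, as a shift and turn from the pose commanded when the call began; what a row does not reach only later rows make up. A row lasts 1/8 s, in which the tool goes at most 62.5 mm and 10.7 degrees, less where a joint would pass 70% of its speed; a pose out of reach is approached as far as the arm can. A call with a gripper value outside its range is refused whole. The fingers move at their own pace and stop on an object; "squeeze" is the grip in N (left out, the last holds). Time passes only in rows, so rows that repeat a pose let the fingers close, or fill a call up. It gives the time, the measured TCP pose, the force, the opening and the grip force at its end, in the units of the state.
- env.get_state(): the state, without advancing time (a new reading comes with each control period).
- env.read_camera(name): name is "scene" or "top" or "wrist"; returns a dict with "image" (480x640x3 uint8, red, green, blue), "z_map" (480x640 float32, m along the optical axis (not along the pixel's ray), 0 where there is no reading), "fovy" (degrees; the focal length in pixels is half the picture's height over the tangent of half this angle, whatever the lens; pixels are square), "cx", "cy" (the principal point, pixels), "cam_to_world" (4x4, takes a point from camera to world coordinates). Camera axes: x right, y up, looking along -z (the intrinsics and any distortion apply to the point x, -y, -z); pixel columns grow to the right and rows downward; lengths in m; the calibration is good to about 2 mm. A picture is of the moment at which its call begins.
- env.hand_in(): hands the job in; it is judged then, once.
The state is a dict: "clock": time; "joint_pos": joint angles; "qvel": joint speeds; "tau": joint torques, N m; "tcp_pos": TCP position; "orientation": TCP orientation; "wrist_force": force on the tool from outside, world axes, zero at the start; "ft_torque": the same for the moment, N m; "finger_gap": finger opening in m; "grip_force": force on a finger pad.
Only numpy, scipy, OpenCV 4.12 (cv2) and the standard library are available. Lean on these libraries where they do the work, as an engineer would, in place of code of your own. Each camera call takes 0.05 s, during which the arm holds its last target. There are 200 camera calls.

## Task

Put the loose coolant drip block back on the flat lap grinder's bent bar: thread it over the bar's free end, slide it round the bend and along the bar until it sits against the stop collar. Do not shift the collar along the bar, and let the block hang there free with its outlet pointing down. Leave the other things on the bench where they are.

Things in the scene. Friction and masses are not known exactly. Their poses are not given: they have to be found in the camera images.
- bore (a point): loose grey plastic drip block, 28 mm long (its x) x 36 wide (y) x 40 tall, about 0.12 kg, standing on its brass outlet (diameter 26, 16 tall), a thin 10 mm barb on top. A round 18 mm bore runs right through along x, both mouths alike. This point is the bore's middle, 38 above the outlet's foot, 18 below the flat top; hanging free it is 4 below the bar's axis. Grasp across the 36 width
- lap: flat lap grinder, bolted down: grey cabinet 270 x 270 x 55 mm tall, on it a round basin, diameter 250, rim 88 above the bench, with a steel disc (top at 80, brass centre nut to 92). Origin at the centre of its underside, z up. A level bar of diameter 10, its axis 160 above the bench, runs from a post at x = 130, y = 0 (as high as the bar) along -x over the disc, then bends; see bar_corner
- bar_tip (a point): free end of the bar, on its axis, 115 mm from bar_corner (the rounding stands 5 further out); this straight leg is 80 long and points along (-0.5, 0.866, 0) of the grinder
- bar_corner (a point): point 160 mm above the bench where the axes of the bar's two straight legs would cross, at x = -70, y = 0 of the grinder. The bar bends here once, level, by 60 degrees towards the grinder's +y, cutting the corner with a radius of 60 on its axis (the bend begins and ends 35 from this point)
- stop_mid (a point): centre of the stop collar on the leg between bend and post: dark steel ring, diameter 26 mm, 12 long along the bar, small screw on top (22 above the axis); axes as the grinder's. Its face towards the bend is 6 from this point, so a touching block's bore middle is 20 from it. Clamped: slips only above about 40 N
- jar_mid (a point): small amber glass jar, diameter 48 mm, 65 tall, point at its centre; a bystander
- felt_mid (a point): grey felt polishing wheel, a flat disc of diameter 60 mm, 22 thick with a 16 hole, point at its centre; a bystander
- stone_stick: loose white dressing stone 90 x 22 x 18 mm; origin at the centre of its underside; a bystander
- glass_strip: loose glass strip 160 x 28 x 8 mm; origin at the centre of its underside; a bystander
- tape: loose roll of tape lying flat, diameter 100 mm, 30 tall; origin at the centre of its underside; a bystander

How it is judged:
At the end, for the whole second after the job is handed in: The bar runs through the block's bore and the block hangs against the stop collar (gap under 5 mm) on the bend's side of it, outlet down within 0.35 rad, at rest (x of bore in the frame of stop_mid between -0.025 and -0.015 m and y of bore in the frame of stop_mid between -0.008 and 0.008 m and z of bore in the frame of stop_mid between -0.008 and 0.008 m and angle between bore's own z axis and vertical below 0.35 rad and angle between the x axis of bore and the x axis of stop_mid, either way round below 0.3 rad and linear speed of block below 0.02 m/s); the robot touches nothing.
It fails at once if the stop collar is shifted more than 4 mm (distance of stop_mid from where it was at the start of the episode above 0.004 m).
It fails at once if a bystander is moved more than 30 mm (distance of any of jar_mid, felt_mid, stone_stick, glass_strip, tape from where it was at the start of the episode above 0.03 m).
It also fails if it takes over 48 s, if anything falls off the work surface, if the arm or the gripper's body presses on something with over 40 N, if the wrist force passes 120 N, or if a joint passes its speed limit or range.

## Working session

There is one attempt and no reset: what is moved stays moved. The work goes in short steps, Python scripts to look and compute and a tool call to move; the robot and the scene stay as the last step left them, time stands still between calls to the robot, and variables do not carry over. Pictures are saved under pics/ and viewed, at most 10 in all, crops included, and the job is handed in when it is done.

Besides the shell and the picture viewer there is one more tool, called as name(argument=value, ...), one argument or row to a line, values as JSON. jog_arm: Moves the arm, as the interface text tells. Its arguments: {"type":"object","properties":{"gripper":{"type":"array"},"offset":{"type":"array"},"twist":{"type":"array"},"squeeze":{"type":"number"}},"required":["gripper","offset","twist"]}

```bash
mkdir -p pics; cat > h.py <<'E'
import numpy as np, cv2
from workcell import env
def cam(n,save=None):
    d=env.read_camera(n)
    if save: cv2.imwrite('pics/'+save,d['image'][:,:,::-1])
    np.savez('last_'+n,**{k:np.asarray(v) for k,v in d.items()})
    return d
def load(n): return dict(np.load('last_'+n+'.npz'))
def f(d): return 240/np.tan(np.radians(float(d['fovy']))/2)
def ray(d,u,v):
    F=f(d);T=np.array(d['cam_to_world']);r=T[:3,:3]@np.array([(u-float(d['cx']))/F,-(v-float(d['cy']))/F,-1]);return T[:3,3],r
def onz(d,u,v,z):
    o,r=ray(d,u,v);return o+r*(z-o[2])/r[2]
def dep(d,u,v):
    o,r=ray(d,u,v);return o+r*float(d['z_map'][int(v),int(u)])
def proj(d,p):
    T=np.array(d['cam_to_world']);c=T[:3,:3].T@(np.array(p)-T[:3,3]);F=f(d)
    return float(d['cx'])+F*c[0]/-c[2], float(d['cy'])+F*c[1]/c[2]
def cloud(d):
    F=f(d);T=np.array(d['cam_to_world']);v,u=np.mgrid[0:480,0:640];z=d['z_map']
    P=np.stack([(u-float(d['cx']))/F*z,-(v-float(d['cy']))/F*z,-z],-1)
    return P@T[:3,:3].T+T[:3,3]
E
python3 - <<'E'
from h import *
a=cam('top','top0.png');b=cam('scene','scene0.png')
for d in(a,b): print({k:d[k] for k in d if k not in('image','z_map')})
print(env.get_state())
E
```

```text
{'fovy': 44.033314680327685, 'cx': 328.2197603715641, 'cy': 237.0158787942268, 'cam_to_world': array([[ 0.02748793,  0.99423834, -0.10360762,  0.39099666],
       [-0.99952832,  0.02591738, -0.01647481,  0.00973957],
       [-0.01369465,  0.10401161,  0.9944818 ,  1.63154613],
       [ 0.        ,  0.        ,  0.        ,  1.        ]])}
{'fovy': 49.798082624177, 'cx': 315.82746619724554, 'cy': 242.80792184974084, 'cam_to_world': array([[ 0.78066431, -0.39725535,  0.48244319,  1.13706573],
       [ 0.62477974,  0.4780505 , -0.61734756, -0.68565612],
       [ 0.01461241,  0.78336193,  0.62139405,  0.83118734],
       [ 0.        ,  0.        ,  0.        ,  1.        ]])}
{'clock': 0.1, 'joint_pos': array([-1.25661457e+00,  3.13918497e-01,  4.50799168e-02,  1.30360082e+00,
       -2.58235493e-05,  1.43123437e+00]), 'qvel': array([ 0.00046619, -0.00125401,  0.00288103, -0.00029592,  0.00029491,
        0.00053308]), 'tau': array([ 3.08423259e-03, -4.81727028e+01,  2.99241507e+01,  1.28586733e-02,
       -8.47670435e-05, -1.83579232e-06]), 'tcp_pos': array([ 0.25190134, -0.51637083,  0.23049673]), 'orientation': array([-8.17282517e-04,  9.74374446e-01,  2.24930577e-01, -8.44998701e-05]), 'wrist_force': array([0.52318136, 0.67293185, 0.48743185]), 'ft_torque': array([ 0.03055258, -0.00508411, -0.00214251]), 'grip_force': 0.0, 'finger_gap': 0.08536852770090973}
```

View pics/top0.png

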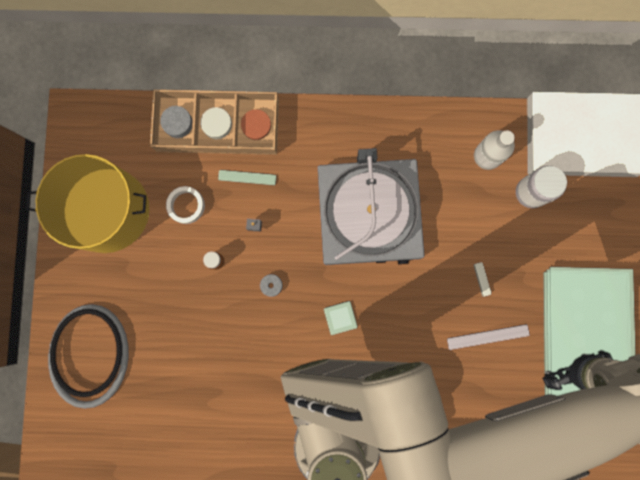

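View pics/scene0.png

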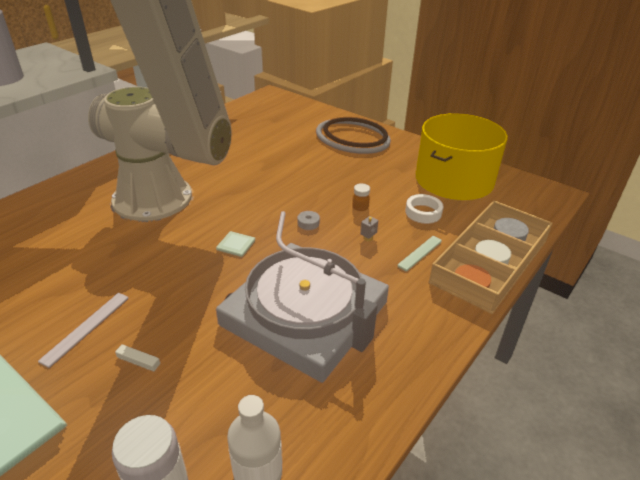

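The top view shows the block at about (254,225), the bar's post at (370,155), its corner near (373,228), its tip at (336,257) and the collar at (371,182). The scene view shows the block at (370,228) with the jar and tape near it.

```bash
python3 - <<'E'
from h import *
for n in('top','scene'):
    d=load(n);P=cloud(d);ok=d['z_map']>0
    print(n,'px/m',f(d))
    # bar
    m=ok&(P[...,2]>.145)&(P[...,2]<.20)&(P[...,0]>.35)&(P[...,0]<.85)&(abs(P[...,1]+.1)<.2)
    vs,us=np.nonzero(m);Q=P[m]
    print('bar n',len(Q))
    o=np.argsort(Q[:,0])
    for i in o[::max(1,len(o)//30)]: print(us[i],vs[i],Q[i].round(4))
    # block
    u,v=proj(d,[.53,.22,.03]); print('guess')
    c=(254,225) if n=='top' else (370,228)
    w=np.zeros_like(ok);w[c[1]-18:c[1]+18,c[0]-18:c[0]+18]=1
    m=ok&w&(P[...,2]>.012)
    Q=P[m];print('block',len(Q),Q.mean(0),np.percentile(Q[:,2],[5,50,95]))
    m2=m&(P[...,2]>.046)&(P[...,2]<.066)
    vs,us=np.nonzero(m2);print('top face',P[m2].mean(0),cv2.minAreaRect(P[m2][:,:2].astype(np.float32)*1000))
d=load('top')
cv2.imwrite('pics/c1.png',np.hstack([cv2.resize(d['image'][205:245,230:280,::-1],(400,320),interpolation=2),cv2.resize(d['image'][140:270,310:430,::-1],(400,320),interpolation=2)]))
d=load('scene')
a=cv2.resize(d['image'][205:250,345:400,::-1],(400,320),interpolation=2);b=cv2.resize(d['image'][200:290,260:375,::-1],(400,320),interpolation=2)
cv2.imwrite('pics/c1.png',cv2.resize(np.vstack([cv2.imread('pics/c1.png'),np.hstack([a,b])]),(750,600)))
E
```

```text
top px/m 593.5239882362896
bar n 553
336 259 [0.4895 0.0133 0.166 ]
338 256 [0.4974 0.0085 0.1622]
345 253 [ 0.5047 -0.0085  0.1702]
344 251 [ 0.5104 -0.0061  0.1597]
348 248 [ 0.5178 -0.0158  0.1634]
357 246 [ 0.5237 -0.0381  0.1599]
360 243 [ 0.5307 -0.0451  0.1673]
362 241 [ 0.5369 -0.0504  0.1567]
366 238 [ 0.544  -0.0599  0.1631]
370 234 [ 0.5541 -0.0695  0.1646]
372 230 [ 0.5637 -0.074   0.1688]
372 226 [ 0.5745 -0.0742  0.1626]
373 222 [ 0.5854 -0.0769  0.1563]
372 217 [ 0.5967 -0.0736  0.165 ]
373 213 [ 0.6074 -0.0761  0.1612]
372 208 [ 0.6197 -0.0733  0.1628]
371 204 [ 0.6305 -0.0708  0.1581]
372 199 [ 0.6423 -0.0728  0.164 ]
372 195 [ 0.653  -0.0727  0.1609]
372 190 [ 0.6648 -0.0722  0.1654]
373 186 [ 0.6754 -0.0746  0.1638]
375 184 [ 0.6816 -0.0799  0.1585]
371 181 [ 0.6841 -0.0684  0.1827]
372 179 [ 0.6889 -0.0706  0.1845]
369 177 [ 0.6989 -0.0644  0.1597]
371 172 [ 0.7113 -0.069   0.1621]
372 168 [ 0.721  -0.0712  0.1648]
371 163 [ 0.7335 -0.0683  0.166 ]
368 159 [ 0.7447 -0.0608  0.161 ]
372 156 [ 0.7534 -0.0709  0.1579]
368 152 [ 0.7601 -0.06    0.1713]
guess
block 183
[... 836 characters left out ...]
0 [ 0.6885 -0.0694  0.1852]
326 272 [ 0.6913 -0.0816  0.1643]
331 266 [ 0.6933 -0.0685  0.172 ]
331 270 [ 0.6953 -0.0708  0.1643]
335 272 [ 0.7056 -0.0715  0.1655]
340 273 [ 0.7158 -0.0692  0.1671]
346 275 [ 0.7263 -0.0637  0.1641]
349 278 [ 0.7363 -0.0679  0.1651]
354 281 [ 0.7462 -0.0648  0.1609]
357 281 [ 0.755  -0.0681  0.1684]
357 291 [ 0.7593 -0.072   0.1478]
359 289 [ 0.7624 -0.0705  0.1539]
361 291 [ 0.7655 -0.0677  0.1484]
364 289 [ 0.768  -0.0615  0.1506]
guess
block 306 [0.58889096 0.23342569 0.04404664] [0.0199572  0.04501721 0.06174904]
top face [0.58772897 0.23514723 0.05638376] ((585.4964599609375, 239.32896423339844), (39.63214874267578, 30.35682487487793), 87.84507751464844)
```

View pics/c1.png

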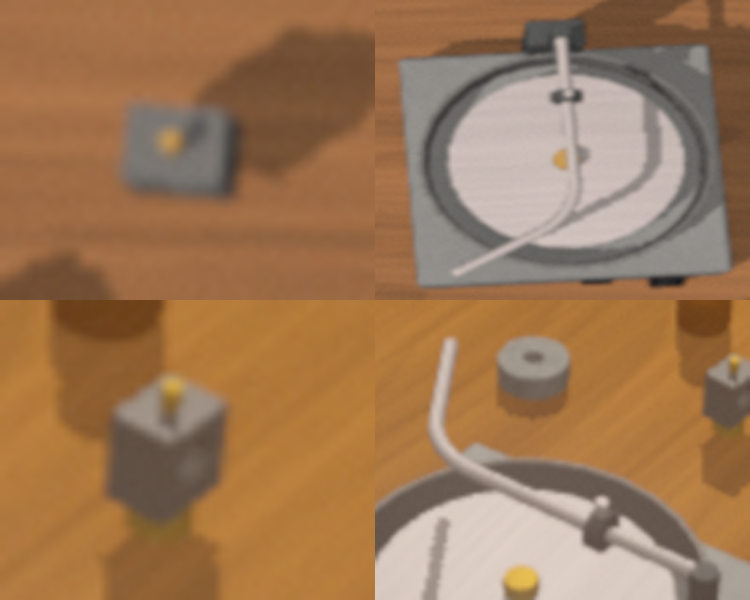

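```bash
python3 - <<'E'
from h import *
for n in('top','scene'):
    d=load(n);P=cloud(d);ok=d['z_map']>0
    B=ok&(P[...,2]>.148)&(P[...,2]<.20)&(P[...,1]>-.1)&(P[...,1]<.04)&(P[...,0]>.45)
    if n=='top':
        for v in range(178,188): print(v,np.nonzero(B[v])[0][[0,-1]],end=';')
        print()
    L=[]
    for a,b in((.60,.672),(.47,.528)):
        m=B&(P[...,0]>a)&(P[...,0]<b);vs,us=np.nonzero(m)
        vx,vy,x0,y0=cv2.fitLine(np.stack([us,vs],1).astype(np.float32),cv2.DIST_HUBER,0,.01,.01).ravel()
        t=(us-x0)*vx+(vs-y0)*vy
        q=[onz(d,x0+s*vx,y0+s*vy,.16)[:2] for s in(t.min()-.5,t.max()+.5)]
        q.sort(key=lambda p:p[0]);L.append(q)
        dd=q[1]-q[0];print(n,'ends',np.round(q,4),'ang',np.degrees(np.arctan2(dd[1],dd[0])))
    A=np.stack([L[0][1]-L[0][0],-(L[1][1]-L[1][0])],1);s=np.linalg.solve(A,L[1][0]-L[0][0])
    c=L[0][0]+s[0]*(L[0][1]-L[0][0]);print('corner',c,'tip dist',np.linalg.norm(L[1][0]-c))
    S=B&(P[...,2]>.172)&(P[...,0]<.74);vs,us=np.nonzero(S);print('screw px',us.mean(),vs.mean(),onz(d,us.mean(),vs.mean(),.180),P[S].mean(0))
    c=(254,225) if n=='top' else (370,228)
    w=np.zeros_like(ok);w[c[1]-18:c[1]+18,c[0]-18:c[0]+18]=1
    hsv=cv2.cvtColor(d['image'],cv2.COLOR_RGB2HSV);m=w&(P[...,2]>.048)
    vs,us=np.nonzero(m); r=cv2.minAreaRect(np.stack([us,vs],1).astype(np.float32));print('blk',us.mean(),vs.mean(),r,onz(d,us.mean(),vs.mean(),.056))
# cabinet yaw from top
d=load('top')
m=((cloud(d)[...,2]>.045)&(cloud(d)[...,2]<.2));w=np.zeros_like(m);w[150:275,305:435]=1
m=(m&w).astype(np.uint8);m=cv2.morphologyEx(m,cv2.MORPH_OPEN,np.ones((9,9)))
c=max(cv2.findContours(m,0,2)[0],key=cv2.contourArea);bp=cv2.boxPoints(cv2.minAreaRect(c))
q=np.array([onz(d,*p,.055)[:2] for p in bp]);print(q.round(4),q.mean(0),np.degrees(np.arctan2(*(np.roll(q,-1,0)-q).T[::-1])))
E
```

```text
178 [369 372];179 [369 375];180 [367 376];181 [366 376];182 [367 376];183 [367 376];184 [367 376];185 [368 373];186 [370 373];187 [370 373];
top ends [[ 0.5986 -0.0782]
 [ 0.6748 -0.071 ]] ang 5.3462883679034
top ends [[ 0.4898  0.0172]
 [ 0.53   -0.042 ]] ang -55.77800958548098
corner [ 0.5572601  -0.08201903] tip dist 0.12000005269984015
screw px 371.59090909090907 181.0909090909091 [ 0.68449011 -0.06996307  0.18      ] [ 0.68474179 -0.07003137  0.17873594]
blk 253.43243243243242 224.6418918918919 ((258.5961608886719, 225.5192413330078), (25.298980712890625, 20.39607810974121), 11.309932708740234) [0.58324589 0.23712185 0.056     ]
scene ends [[ 0.5943 -0.0741]
 [ 0.6693 -0.0671]] ang 5.3772394169981395
scene ends [[ 0.4855  0.0257]
 [ 0.5261 -0.0353]] ang -56.36150465179794
corner [ 0.55443344 -0.07789846] tip dist 0.12440811357418176
screw px 328.5576923076923 263.5192307692308 [ 0.69059545 -0.07322739  0.18      ] [ 0.68901573 -0.07105601  0.17768941]
blk 368.8933333333333 222.12 ((370.4551696777344, 223.73789978027344), (37.7026481628418, 14.449914932250977), 41.6335334777832) [0.58622654 0.23710641 0.056     ]
[[ 0.785   0.0733]
 [ 0.8079 -0.1983]
 [ 0.5049 -0.2194]
 [ 0.4821  0.0469]] [ 0.64496434 -0.0743684 ] [ -85.18583336 -176.02627792   94.89774393    4.98923205]
```

jog_arm(
  gripper=[0.8,0.8,0.8,0.8,0.8,0.8,0.8,0.8],
  offset=[
    [3,5,2],
    [7,11,4],
    [10,17,4],
    [12,23,4],
    [14,29,4],
    [16,35,4],
    [18,41,4],
    [20,47,4],
  ],
  twist=[10,20,30,40,50,60,70,80],
)

```text
clock: 1.1
tcp_pos: [0.4459, -0.0638, 0.2712]
orientation: [0.0, 0.6, 0.8, 0.0]
wrist_force: [1.1, -0.0, -0.3]
finger_gap: 0.0682
grip_force: 0.0
```

jog_arm(
  gripper=[0.8,0.8,0.8,0.8,0.8,0.8,0.8,0.8],
  offset=[
    [2,5,0],
    [4,10,0],
    [6,15,0],
    [8,20,0],
    [11,25,0],
    [13.2,28.4,-2],
    [13.2,28.4,-5],
    [13.2,28.4,-7],
  ],
  twist=[10,20,30,40,50,60,69,69],
)

```text
clock: 2.1
tcp_pos: [0.577, 0.2188, 0.1987]
orientation: [-0.002, 0.042, 0.999, -0.0]
wrist_force: [-0.5, -0.4, -0.4]
finger_gap: 0.0681
grip_force: 0.0
```

```bash
python3 - <<'E'
from h import *
d=cam('wrist','w0.png');P=cloud(d);ok=d['z_map']>0
s=env.get_state();print(s['tcp_pos'],s['orientation'],d['cam_to_world'])
m=ok&(np.hypot(P[...,0]-.584,P[...,1]-.2375)<.035)&(P[...,2]>.048)&(P[...,2]<.062)
Q=P[m];print(len(Q),Q.mean(0),cv2.minAreaRect((Q[:,:2]*1000).astype(np.float32)))
for hh in (0,1):
    print(np.percentile(Q,[1,99],axis=0))
m=ok&(np.hypot(P[...,0]-.584,P[...,1]-.2375)<.05)&(P[...,2]>.062);print('barb',P[m][P[m][:,2]<.09].mean(0) if m.any() else 0)
E
```

```text
[0.57571439 0.21824947 0.19623092] [-3.33921096e-03  4.30963767e-02  9.99064935e-01 -8.98561662e-04] [[ 8.43230338e-02 -9.47340212e-01 -3.08927416e-01  4.98331524e-01]
 [ 9.96438042e-01  7.98805776e-02  2.70244560e-02  2.26525947e-01]
 [-9.24053367e-04 -3.10105814e-01  9.50701599e-01  3.40548143e-01]
 [ 0.00000000e+00  0.00000000e+00  0.00000000e+00  1.00000000e+00]]
1464 [0.58363308 0.241983   0.0546879 ] ((584.727294921875, 241.9169921875), (36.012516021728516, 28.341833114624023), 86.35578155517578)
[[0.57002424 0.22429239 0.04945314]
 [0.59880904 0.25971053 0.05796901]]
[[0.57002424 0.22429239 0.04945314]
 [0.59880904 0.25971053 0.05796901]]
barb [0.58451595 0.24188986 0.06463749]
```

View pics/w0.png

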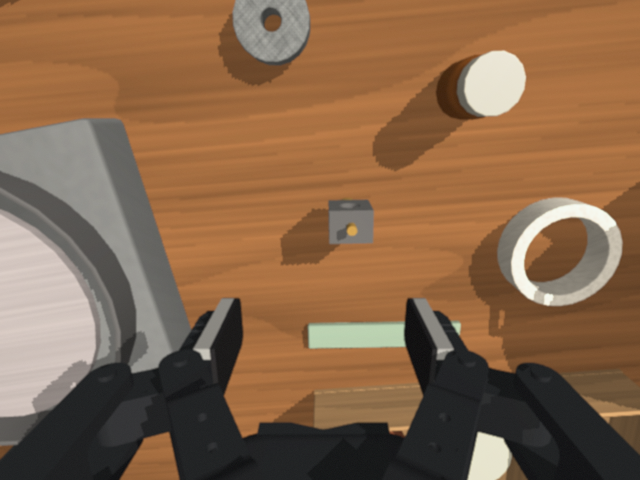

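The wrist view shows the block at (350,222) with its bore mouth facing the robot (348,205). The fingers at (220,330) and (430,330) are aligned with its width.

jog_arm(
  gripper=[0.8,0.8,0.8,0.8,0.8,0.8,0.8,0.8],
  offset=[
    [0.9,2.1,-2],
    [0.9,2.1,-5],
    [0.9,2.1,-8],
    [0.9,2.1,-11],
    [0.9,2.1,-13],
    [0.9,2.1,-15],
    [0.9,2.1,-15],
    [0.9,2.1,-15],
  ],
  twist=[0,0,0,0,0,0,0,0],
)

```text
clock: 3.15
tcp_pos: [0.5872, 0.2392, 0.0522]
orientation: [0.0, 0.044, 0.999, 0.0]
wrist_force: [-0.2, 0.3, 1.1]
finger_gap: 0.068
grip_force: 0.0
```

```bash
python3 - <<'E'
from h import *
d=cam('wrist');P=cloud(d);ok=d['z_map']>0
s=env.get_state();print(s['tcp_pos'],s['orientation'])
m=ok&(np.hypot(P[...,0]-.584,P[...,1]-.24)<.035)&(P[...,2]>.048)&(P[...,2]<.062)
Q=P[m];print(len(Q),Q.mean(0),cv2.minAreaRect((Q[:,:2]*1000).astype(np.float32)))
E
```

```text
[0.58757055 0.23934752 0.05255858] [8.35467689e-04 4.36838185e-02 9.99045006e-01 3.18923622e-04]
5256 [0.58277174 0.24161324 0.05475598] ((584.8760375976562, 240.44659423828125), (68.88948059082031, 29.471235275268555), 85.77452850341797)
```

jog_arm(
  gripper=[0.8,0.8,0.8,0.8,0.2,0.2,0.2,0.2],
  offset=[
    [-0.3,0.1,-1],
    [-0.3,0.1,-2],
    [-0.3,0.1,-3.3],
    [-0.3,0.1,-3.3],
    [-0.3,0.1,-3.3],
    [-0.3,0.1,-3.3],
    [-0.3,0.1,-3.3],
    [-0.3,0.1,-3.3],
  ],
  twist=[0,0,0,0,0,0,0,0],
  squeeze=45,
)

```text
clock: 4.2
tcp_pos: [0.5842, 0.2403, 0.0188]
orientation: [0.0, 0.044, 0.999, 0.0]
wrist_force: [-0.4, 0.4, 0.7]
finger_gap: 0.035
grip_force: 45.0
```

jog_arm(
  gripper=[0.2,0.2,0.2,0.2,0.2,0.2,0.2,0.2],
  offset=[
    [0,0,3],
    [0,0,8],
    [-2,-3,12.1],
    [-4.5,-7,12.1],
    [-7,-11,12.1],
    [-9.5,-15,12.1],
    [-11.7,-19.1,12.1],
    [-11.7,-19.1,12.1],
  ],
  twist=[0,0,-10,-20,-30,-40,-49.8,-49.8],
)

```text
clock: 5.2
tcp_pos: [0.4648, 0.0473, 0.1393]
orientation: [-0.0, 0.462, 0.887, -0.0]
wrist_force: [0.3, 1.2, -1.4]
finger_gap: 0.0355
grip_force: 45.6
```

```bash
python3 - <<'E'
from h import *
s=env.get_state();print(s['tcp_pos'],s['orientation'],s['finger_gap'])
w=cam('wrist','w1.png');d=cam('scene');t=cam('top')
s=env.get_state();print(s['tcp_pos'],s['orientation'],s['finger_gap'])
a=cv2.resize(d['image'][150:270,220:380,::-1],(400,300),interpolation=2);b=cv2.resize(t['image'][170:290,280:440,::-1],(400,300),interpolation=2)
cv2.imwrite('pics/m1.png',np.vstack([cv2.resize(w['image'][:,:,::-1],(400,300)),a]) if 0 else np.hstack([np.vstack([a,b]),cv2.resize(w['image'][100:420,160:480,::-1],(400,600))[:, :]]))
E
```

```text
[0.46482898 0.04725759 0.13928804] [-4.89598937e-04  4.62220251e-01  8.86764931e-01 -3.96862296e-04] 0.035488748305651394
[0.46726684 0.04938503 0.13955286] [3.85773036e-04 4.59883648e-01 8.87979020e-01 3.76254332e-04] 0.03556645525549899
```

View pics/m1.png

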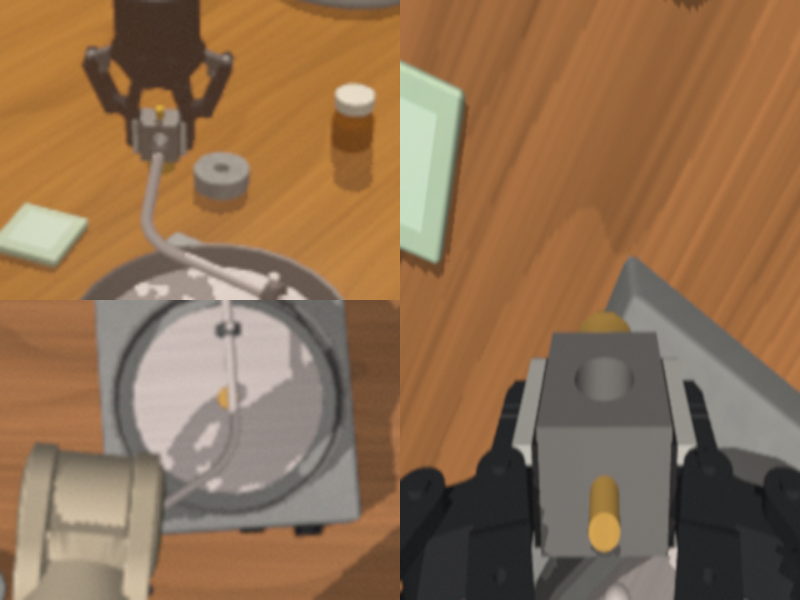

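The scene crop shows the gripped block with its bore mouth at about (284,206), just beyond the bar tip at about (283,213). It hangs level in the fingers. I'll compare this with the predicted positions in the zoomed view.

```bash
python3 - <<'E'
from h import *
d=load('scene')
C=np.array([.5565,-.0805]);u=np.array([np.cos(np.radians(125.2)),np.sin(np.radians(125.2))])
tcp=np.array([.4672,.0494,.1395])
x0,y0,k=264,190,20
im=cv2.resize(d['image'][190:220,264:304,::-1],(800,600),interpolation=2)
def dot(p,c):
    q=proj(d,p);print(np.round(q,2));cv2.circle(im,(int((q[0]-x0+.5)*k),int((q[1]-y0+.5)*k)),4,c,-1)
dot([*(C+.12*u),.16],(0,0,255)); dot([*(C+.10*u),.16],(0,0,255)); dot([*(tcp[:2]-.014*u),tcp[2]+.019],(0,255,0)); dot([*(tcp[:2]-.014*u),tcp[2]+.037],(255,0,0))
cv2.imwrite('pics/z1.png',im)
E
```

```text
[281.34 212.4 ]
[280.33 217.56]
[283.35 207.06]
[283.16 200.5 ]
```

View pics/z1.png

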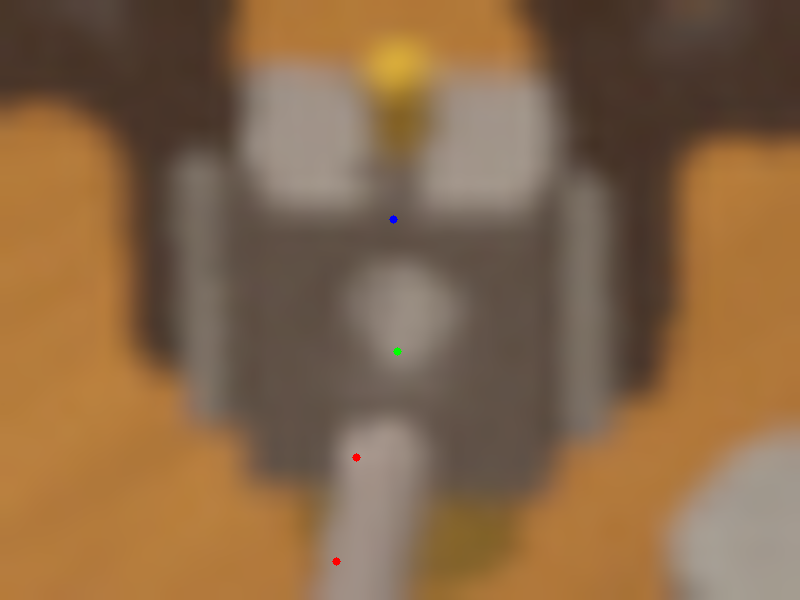

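Block and bore project where expected. The bar tip lies about 1.2 mm to the +perpendicular side, so I correct for that and start threading slowly.

jog_arm(
  gripper=[0.2,0.2,0.2,0.2,0.2,0.2,0.2,0.2],
  offset=[
    [0.4,-0.3,0.05],
    [0.7,-0.75,0.05],
    [1.0,-1.2,0.05],
    [1.3,-1.65,0.05],
    [1.65,-2.1,0.05],
    [2.0,-2.65,0.05],
    [2.4,-3.2,0.05],
    [2.4,-3.2,0.05],
  ],
  twist=[0,0,0,0,0,0,0,0],
)

```text
clock: 6.35
tcp_pos: [0.4912, 0.0167, 0.1399]
orientation: [0.0, 0.461, 0.888, 0.0]
wrist_force: [0.4, 0.1, -1.3]
finger_gap: 0.0355
grip_force: 45.6
```

```bash
python3 - <<'E'
from h import *
d=cam('scene');w=cam('wrist')
s=env.get_state();print(s['tcp_pos'],s['orientation'],s['wrist_force'],s['ft_torque'])
a=cv2.resize(d['image'][190:230,260:300,::-1],(400,400),interpolation=2);b=cv2.resize(w['image'][240:440,220:420,::-1],(400,400),interpolation=2)
cv2.imwrite('pics/m2.png',np.hstack([a,b]))
E
```

```text
[0.49066073 0.01711014 0.13976656] [-1.20065672e-04  4.60315101e-01  8.87755592e-01  3.91498742e-05] [-0.4444159   0.28080526 -1.1649931 ] [0.01543045 0.00929511 0.01591801]
```

View pics/m2.png

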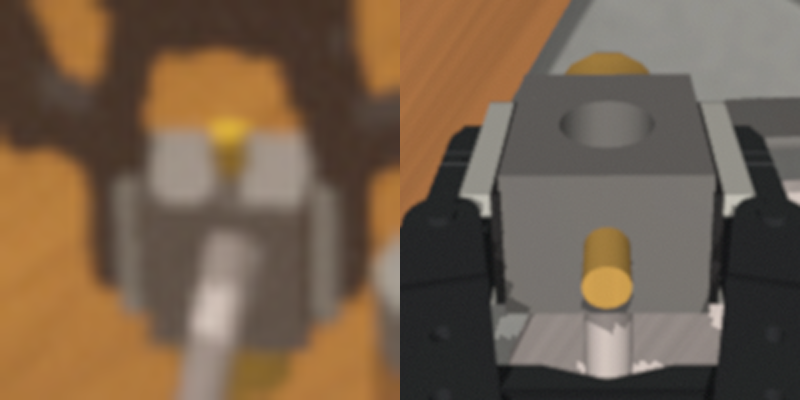

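The left crop shows the bar entering the bore at (230,240). The wrist crop shows the bar (607,345) centred under the barb, and the wrist force is near zero, so the block is threaded. Next I compute waypoints along the bar.

```bash
cat > path.py <<'E'
from h import *
def table(C,psi,s0,ss,tcp,yaw0):
    u=lambda a:np.array([np.cos(np.radians(a)),np.sin(np.radians(a))])
    e,us=u(psi),u(psi+120); T=34.64; A=T-0; L=60*np.pi/3
    cen=C+T*.001*us+.06*u(psi+120-90+0)*1 if 0 else C+.06/np.cos(np.radians(30))*u(psi+60)
    def p(s): # s mm from tip (115) inward
        if s<115-T: return C+(115-s)*.001*us
        if s<115-T+L: 
            th=(s-(115-T))/60; return cen+.06*u(psi+210+np.degrees(th))
        return C+(T+s-(115-T+L))*.001*e
    for s in ss:
        a,b=p(s-14),p(s+14); d=b-a; m=(p(s)+(a+b)/2)/2
        yaw=np.degrees(np.arctan2(d[1],d[0]))
        print(s,((m-tcp)*100).round(2),'twist',round(yaw-yaw0,1),m.round(4))
    print('contact s',)
if __name__=='__main__':
    table(np.array([.5585,-.0791]),5.2,0,list(range(0,185,8)),np.array([.4907,.0171]),-54.8)
E
python3 path.py
```

```text
0 [ 0.15 -0.22] twist -0.0 [0.4922 0.0149]
8 [ 0.61 -0.88] twist 0.0 [0.4968 0.0083]
16 [ 1.07 -1.53] twist -0.0 [0.5014 0.0018]
24 [ 1.53 -2.18] twist 0.0 [ 0.506  -0.0047]
32 [ 2.   -2.84] twist -0.0 [ 0.5107 -0.0113]
40 [ 2.46 -3.49] twist -0.0 [ 0.5153 -0.0178]
48 [ 2.92 -4.15] twist -0.0 [ 0.5199 -0.0244]
56 [ 3.38 -4.8 ] twist -0.0 [ 0.5245 -0.0309]
64 [ 3.84 -5.45] twist -0.0 [ 0.5291 -0.0374]
72 [ 4.31 -6.1 ] twist 0.5 [ 0.5338 -0.0439]
80 [ 4.79 -6.74] twist 3.2 [ 0.5386 -0.0503]
88 [ 5.31 -7.33] twist 8.0 [ 0.5438 -0.0562]
96 [ 5.89 -7.87] twist 14.9 [ 0.5496 -0.0616]
104 [ 6.53 -8.34] twist 22.6 [ 0.556  -0.0663]
112 [ 7.22 -8.71] twist 30.2 [ 0.5629 -0.07  ]
120 [ 7.96 -8.99] twist 37.9 [ 0.5703 -0.0728]
128 [ 8.73 -9.17] twist 45.5 [ 0.578  -0.0746]
136 [ 9.52 -9.26] twist 52.3 [ 0.5859 -0.0755]
144 [10.31 -9.26] twist 57.0 [ 0.5938 -0.0755]
152 [11.11 -9.22] twist 59.5 [ 0.6018 -0.0751]
160 [11.9  -9.15] twist 60.0 [ 0.6097 -0.0744]
168 [12.7  -9.08] twist 60.0 [ 0.6177 -0.0737]
176 [13.5  -9.01] twist 60.0 [ 0.6257 -0.073 ]
184 [14.29 -8.94] twist 60.0 [ 0.6336 -0.0723]
contact s
```

jog_arm(
  gripper=[0.2,0.2,0.2,0.2,0.2,0.2,0.2,0.2],
  offset=[
    [0.6,-0.9,0],
    [1.1,-1.55,0],
    [1.65,-2.35,0],
    [2.2,-3.15,0],
    [2.75,-3.9,0],
    [3.3,-4.7,0],
    [3.85,-5.45,0],
    [3.85,-5.45,0],
  ],
  twist=[0,0,0,0,0,0,0,0],
)

```text
clock: 7.45
tcp_pos: [0.5297, -0.0379, 0.1398]
orientation: [0.0, 0.461, 0.888, 0.0]
wrist_force: [-0.2, 0.2, -0.9]
finger_gap: 0.0353
grip_force: 45.6
```

```bash
python3 - <<'E'
from h import *
d=cam('scene');w=cam('wrist')
s=env.get_state();print(s['tcp_pos'],s['orientation'],s['wrist_force'],s['ft_torque'],s['finger_gap'])
a=cv2.resize(d['image'][200:260,250:310,::-1],(400,400),interpolation=2);b=cv2.resize(w['image'][160:440,180:460,::-1],(400,400),interpolation=2)
cv2.imwrite('pics/m3.png',np.hstack([a,b]))
E
```

```text
[ 0.52906442 -0.03732341  0.1397196 ] [-2.21525453e-04  4.60286408e-01  8.87770450e-01  3.38381439e-05] [-1.0835176   0.81412347 -0.91870581] [ 0.01149332 -0.04075589  0.03932311] 0.035601611423053826
```

View pics/m3.png

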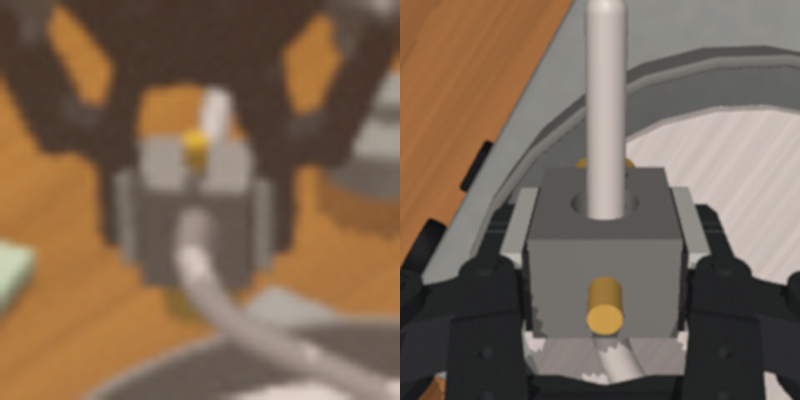

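The bar comes out centred in the bore mouth (wrist crop, bar at (605,200)) and the block is at the start of the bend. I go round it now.

jog_arm(
  gripper=[0.2,0.2,0.2,0.2,0.2,0.2,0.2,0.2],
  offset=[
    [0.45,-0.65,0],
    [0.95,-1.3,0],
    [1.45,-1.9,0],
    [2.05,-2.4,0],
    [2.7,-2.9,0],
    [3.4,-3.25,0],
    [3.4,-3.25,0],
    [3.4,-3.25,0],
  ],
  twist=[0.5,3.2,8,15,22.6,30.2,30.2,30.2],
)

```text
clock: 8.55
tcp_pos: [0.563, -0.0697, 0.1397]
orientation: [-0.0, 0.214, 0.977, 0.0]
wrist_force: [-0.1, -0.2, -1.2]
finger_gap: 0.0355
grip_force: 45.4
```

```bash
python3 - <<'E'
from h import *
w=cam('wrist','w4.png')
s=env.get_state();print(s['tcp_pos'],s['orientation'],s['wrist_force'],s['ft_torque'],s['finger_gap'])
E
```

```text
[ 0.56291441 -0.06967329  0.13975793] [-1.94122234e-04  2.13761384e-01  9.76885884e-01  4.41251604e-05] [ 0.31576921  0.13791825 -0.91029296] [-0.00760023  0.04602145 -0.04417838] 0.03556873006813053
```

jog_arm(
  gripper=[0.2,0.2,0.2,0.2,0.2,0.2,0.2,0.2],
  offset=[
    [0.75,-0.3,0],
    [1.5,-0.45,0],
    [2.3,-0.55,0],
    [3.1,-0.55,0],
    [3.9,-0.5,0],
    [4.7,-0.45,0],
    [4.7,-0.45,0],
    [4.7,-0.45,0],
  ],
  twist=[7.7,15.3,22,26.8,29.3,29.8,29.8,29.8],
)

```text
clock: 9.6
tcp_pos: [0.6099, -0.0742, 0.1397]
orientation: [-0.0, -0.045, 0.999, 0.0]
wrist_force: [-0.4, 0.2, -1.4]
finger_gap: 0.0355
grip_force: 45.4
```

```bash
python3 - <<'E'
from h import *
w=cam('wrist');d=cam('scene')
s=env.get_state();print(s['tcp_pos'],s['orientation'],s['wrist_force'],s['ft_torque'],s['finger_gap'])
a=cv2.resize(d['image'][210:290,270:350,::-1],(400,400),interpolation=2);b=cv2.resize(w['image'][160:440,180:460,::-1],(400,400),interpolation=2)
cv2.imwrite('pics/m5.png',np.hstack([a,b]))
E
```

```text
[ 0.60989792 -0.07422338  0.13978619] [-1.85775465e-04 -4.52075805e-02  9.98977593e-01  8.88680761e-05] [ 0.05208977 -0.52515156 -1.18236792] [-0.06993379  0.01588353 -0.04623397] 0.03523681675197373
```

View pics/m5.png

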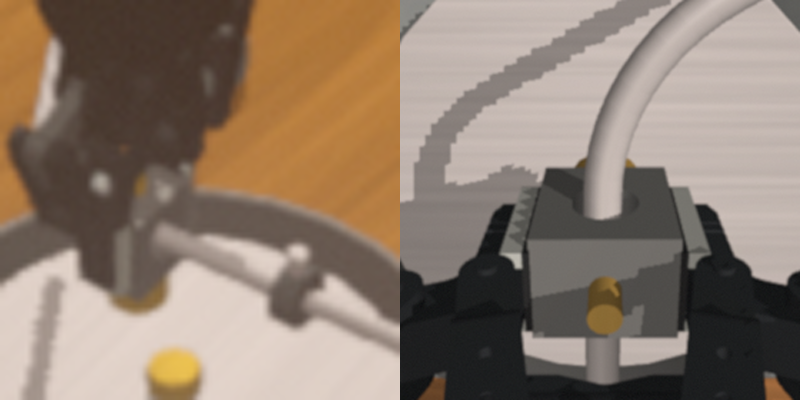

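The block is past the bend. The scene crop shows the collar at (295,285) with clear bar between it and the block, and the wrist crop shows the bar about centred. I lighten the grip so that the pads slip before the collar does, then slide on.

jog_arm(
  gripper=[0.2,0.2,0.2,0.2,0.2,0.2,0.2,0.2],
  offset=[
    [0.7,0.06,0],
    [1.4,0.13,0],
    [2.1,0.19,0],
    [2.8,0.25,0],
    [3.5,0.32,0],
    [4.2,0.38,0],
    [4.7,0.43,0],
    [4.7,0.43,0],
  ],
  twist=[0,0,0,0,0,0,0,0],
  squeeze=20,
)

```text
clock: 10.7
tcp_pos: [0.6576, -0.07, 0.1397]
orientation: [-0.0, -0.045, 0.999, 0.0]
wrist_force: [-0.4, 0.3, -0.2]
finger_gap: 0.0354
grip_force: 45.4
```

```bash
python3 - <<'E'
from h import *
d=cam('scene')
s=env.get_state();t=s['tcp_pos'];print(t,s['orientation'],s['wrist_force'],s['ft_torque'],s['grip_force'])
e=np.array([.996,.09]);P=cloud(d)
# profile along bar at upper line: heights per position
m=(d['z_map']>0)&(P[...,2]>.169)&(abs(P[...,1]+.07)<.02)&(P[...,0]>.64)&(P[...,0]<.72)
Q=P[m];rel=(Q[:,:2]-t[:2])@e
print(np.histogram(rel*1000,bins=range(-10,50,2)))
E
```

```text
[ 0.65727321 -0.06998115  0.13971175] [-1.20443007e-04 -4.54128985e-02  9.98968293e-01  6.06238286e-05] [-0.80390084  0.62577395 -1.31225053] [ 0.02853544 -0.00834551  0.02876123] 45.416848682798445
(array([  9,   9,  10,  13,  18,  19,  25,  31,  26,  36,  79,  84,  87,
        68,  76,  51,  37,  44,  57,  92, 166, 232, 317, 461, 407, 283,
       321, 321, 309]), array([-10,  -8,  -6,  -4,  -2,   0,   2,   4,   6,   8,  10,  12,  14,
        16,  18,  20,  22,  24,  26,  28,  30,  32,  34,  36,  38,  40,
        42,  44,  46,  48]))
```

jog_arm(
  gripper=[0.47,0.47,0.47,0.47,0.3,0.3,0.3,0.3],
  offset=[
    [0,0,0],
    [0,0,0],
    [0,0,-0.1],
    [0,0,-0.2],
    [0,0,-0.2],
    [0,0,-0.2],
    [0,0,-0.2],
    [0,0,-0.2],
  ],
  twist=[0,0,0,0,0,0,0,0],
  squeeze=20,
)

```text
clock: 11.75
tcp_pos: [0.6572, -0.07, 0.1378]
orientation: [-0.0, -0.045, 0.999, 0.0]
wrist_force: [0.6, 0.0, 0.8]
finger_gap: 0.0357
grip_force: 24.3
```

jog_arm(
  gripper=[0.3,0.3,0.3,0.3,0.3,0.3,0.3,0.3],
  offset=[
    [0.1,0.01,0],
    [0.2,0.02,0],
    [0.3,0.03,0],
    [0.4,0.04,0],
    [0.5,0.05,0],
    [0.5,0.05,0],
    [0.5,0.05,0],
    [0.5,0.05,0],
  ],
  twist=[0,0,0,0,0,0,0,0],
)

```text
clock: 12.75
tcp_pos: [0.6623, -0.0695, 0.1378]
orientation: [0.0, -0.045, 0.999, 0.0]
wrist_force: [-0.7, 0.2, -0.9]
finger_gap: 0.0356
grip_force: 24.2
```

jog_arm(
  gripper=[0.3,0.3,0.3,0.3,0.3,0.3,0.3,0.3],
  offset=[
    [0.05,0,0],
    [0.1,0.01,0],
    [0.15,0.01,0],
    [0.2,0.02,0],
    [0.25,0.02,0],
    [0.3,0.03,0],
    [0.3,0.03,0],
    [0.3,0.03,0],
  ],
  twist=[0,0,0,0,0,0,0,0],
)

```text
clock: 13.75
tcp_pos: [0.6652, -0.0692, 0.1378]
orientation: [-0.0, -0.045, 0.999, 0.0]
wrist_force: [0.0, -0.1, -1.1]
finger_gap: 0.0359
grip_force: 24.2
```

jog_arm(
  gripper=[0.3,0.3,0.3,0.3,0.3,0.3,0.3,0.3],
  offset=[
    [0.05,0,0],
    [0.1,0.01,0],
    [0.15,0.01,0],
    [0.2,0.02,0],
    [0.2,0.02,0],
    [0.2,0.02,0],
    [0.2,0.02,0],
    [0.2,0.02,0],
  ],
  twist=[0,0,0,0,0,0,0,0],
)

```text
clock: 14.75
tcp_pos: [0.6664, -0.0691, 0.1378]
orientation: [-0.001, -0.045, 0.999, 0.0]
wrist_force: [-5.8, 0.0, 2.2]
finger_gap: 0.0357
grip_force: 24.4
```

Contact: -5.8 N at bore x ≈ 0.666, where the collar was expected. I release and back off upward.

jog_arm(
  gripper=[0.5,0.6,0.7,0.8,0.8,0.8,0.8,0.8],
  offset=[
    [0,0,0],
    [0,0,0],
    [0,0,0],
    [0,0,0],
    [0,0,0],
    [0,0,1],
    [0,0,3],
    [0,0,5],
  ],
  twist=[0,0,0,0,0,0,0,0],
)

```text
clock: 15.75
tcp_pos: [0.6673, -0.069, 0.189]
orientation: [0.0, -0.045, 0.999, -0.0]
wrist_force: [0.7, 0.4, -0.2]
finger_gap: 0.068
grip_force: 0.0
```

jog_arm(
  gripper=[0.8,0.8,0.8,0.8,0.8,0.8,0.8,0.8],
  offset=[
    [0,0,3],
    [0,0,6],
    [-3,1,8],
    [-6,2,8],
    [-9,3,8],
    [-12,4,8],
    [-12,4,8],
    [-12,4,8],
  ],
  twist=[0,0,0,0,0,0,0,0],
)

```text
clock: 16.75
tcp_pos: [0.548, -0.0292, 0.2687]
orientation: [0.001, -0.045, 0.999, -0.0]
wrist_force: [0.4, -0.3, 0.1]
finger_gap: 0.0686
grip_force: 0.0
```

```bash
python3 - <<'E'
from h import *
w=cam('wrist');d=cam('scene')
s=env.get_state();print(s['tcp_pos'],s['wrist_force'],s['clock'])
P=cloud(w);m=(w['z_map']>0)&(P[...,2]>.166)&(abs(P[...,1]+.07)<.03)&(P[...,0]>.64)&(P[...,0]<.71)
Q=P[m];e=np.array([.996,.09]);print(len(Q))
b=Q[(abs(Q[:,2]-.174)<.006)];print(np.percentile(b[:,0],[1,50,99]) if len(b) else 0, b[:,2].mean() if len(b) else 0)
a=cv2.resize(d['image'][230:300,290:370,::-1],(400,350),interpolation=2);b=cv2.resize(w['image'][120:480,120:520,::-1],(400,350),interpolation=2)
cv2.imwrite('pics/m6.png',np.hstack([a,b]))
E
```

```text
[ 0.54821428 -0.02935309  0.26804221] [ 0.37035744  0.00549122 -0.14213668] 16.85
1938
[0.65178308 0.66514547 0.69109747] 0.17266850134855577
```

View pics/m6.png

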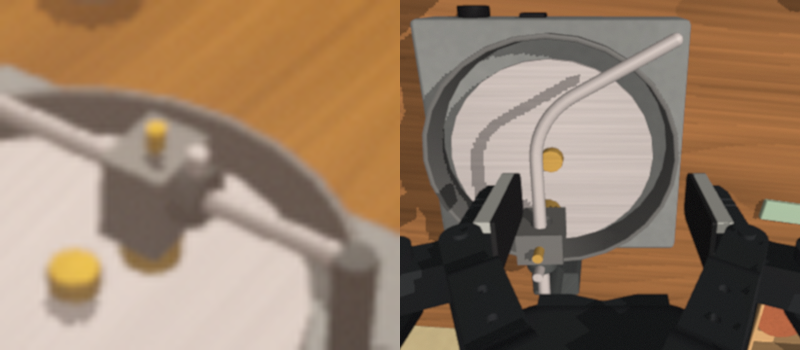

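The block hangs upright on the bar against the collar (scene crop: block at (155,195), collar at (200,185)), and the arm is clear of it. I hand the job in.

```bash
python3 -c "
from workcell import env
print(env.hand_in())"
```

```text
the job is handed in; nothing more can be done
None
```

The drip block is threaded on the bar and was hanging outlet-down against the stop collar when I handed the job in at about 17 s; contact with the collar read only about 6 N (it slips at 40), and no verdict came back.

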